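# Set the nip gap on the film feed unit

## Robot

A 6-joint arm with a two-finger parallel gripper is mounted at the origin on the work surface; the furniture and walls round the work are solid. World frame = base frame: x ahead of the robot, y to its left, z up, the work surface at z = 0. Lengths are in mm, angles in rad, forces in N, time in s.
With the tool pointing down it reaches from about 350 to 975 mm from the base axis. Payload 17.4 kg.
Tool frame: the origin (TCP) lies at the very end of the fingers, on their centre line; the grasp point (between the pads) lies 19 mm behind it (env.tcp_to_grasp is the z of the grasp point in the tool frame, in mm); z points along the fingers, y is the line along which they close (so a half turn about z gives the same grasp; the last joint's range is limited). The gripper opens to 85 mm and grips with 20 to 120 N. Pads are 22 mm wide; open, the fingers measure 114 mm over their backs; the gripper's body (76 mm by 85 mm) begins 54 mm behind the grasp point. The pads swing forward as they close: fully open they stand 13 mm farther back than shut.
Start: joints at [1.3, 0.116, 1.442, -0, 1.584, -0.038], TCP at [155.732, 656.795, 231.303] pointing down, gripper open.
Joint ranges: [-2.83, 2.83], [-0.83, 2.19], [0.07, 2.5], [-1.14, 4.28], [0.01, 3], [-2.97, 2.97]. Speed limits (rad/s): [1.89, 1.89, 2.22, 3.14, 3.14, 3.14].

## Interface

Orientations are given as a unit quaternion [x, y, z, w].
In Python, from bench import sensors, vision, env gives the robot as it stands.
- The arm moves only by the tool move_arm, never from a script. Its argument "moves" is a list of rows, each a list of 7 numbers: the closure, from 0 (fully open) to 1 (shut), then the shift along the tool's x, y, z each as a share of 0.3 m, from -1 to 1, then the turn, a rotation vector about the tool's x, y, z each as a share of pi/4 rad, from -1 to 1. In form: [[fingers, tx, ty, tz, rx, ry, rz], ...]. A call has 1 to 10 rows; each row is the pose to reach, as a shift and turn from the pose commanded when the call began, along the tool's axes at that moment; what a row does not reach only later rows make up. A row lasts 1/8 s, in which the tool goes at most 62.5 mm and 10.7 degrees, less where a joint would pass 70% of its speed; a pose out of reach is approached as far as the arm can. A call with a number of a shift or a turn outside -1 to 1 is refused whole. A call with a gripper value outside its range is refused whole. The fingers move at their own pace and stop on an object; the grip force is fixed at half the most. Time passes only in rows, so rows that repeat a pose let the fingers close. It gives the time, the measured TCP pose, the force, the opening and the grip force at its end, in the units of the state.
- sensors.state(): the state, without advancing time (a new reading comes with each control period).
- vision.capture(name): name is "scene" or "top" or "wrist"; returns a dict with "pixels" (480x640x3 uint8, red, green, blue), "camera_matrix" (3x3 intrinsics, pixels), "position" and "attitude" of the camera in the world; the wrist camera has in their place "hand_eye" (4x4, takes a point from camera to tool coordinates, whose origin is the TCP and whose axes are the flange's). Camera axes: x right, y down, z forward; pixel columns grow to the right and rows downward; lengths in mm; the calibration is good to about 2 mm. A picture is of the moment at which its call begins: read the wrist's pose just before it. There is no depth.
- env.job_done(): hands the job in; it is judged then, once.
The state is a dict: "t": time; "joints": joint angles; "joint_vel": joint speeds; "joint_torque": joint torques, N m; "position": TCP position; "eef_rot": TCP orientation; "wrist_force": force on the tool from outside, world axes, zero at the start; "moment": the same for the moment, N m; "grip_width": opening from 0.0 (shut) to 1.0 (fully open); "grasp_force": force on a finger pad.
Only numpy, scipy, OpenCV 4.12 (cv2) and the standard library are available. Lean on these libraries where they do the work, as an engineer would, in place of code of your own. Each camera call takes 0.05 s, during which the arm holds its last target. There are 200 camera calls.

## Task

The pressure roller in the film feed unit has to be set before new film is loaded. Pull the roller drawer all the way out by its handle, turn the winged thumbscrew in it clockwise until it seats, then back it off a quarter turn so that the rollers have running clearance. Finish with the gripper still holding the thumbscrew at that setting, so that a colleague can tighten the lock nut; leave the drawer out and the other things where they are.

Things in the scene. Friction and masses are not known exactly. Their poses are not given: they have to be found in the camera images.
- feed_unit: Film feed unit: low grey sheet-metal housing, 175 mm deep (x), 200 wide (y), 130 high, fixed to the bench. Origin: centre of its underside, on the bench; x points from its front to its back, z up. Its front is closed by the aluminium panel (6 mm thick, outer face at x = -0.0935, top 122 mm up) of a roller drawer that slides out along -x.
- feed_drawer (a joint): Slide of the roller drawer in m: 0 shut, 0.110 all the way out against its stop; it comes out along the unit's -x. About 3 N of friction; it stays where it is left. It may start up to 10 mm out.
- drawer_pull (a point): Grip point of the drawer's handle, moving with it: middle of a level round steel bar, 10 mm thick, 80 mm long along the unit's y. Axes as the unit's. 100 mm above the bench, 40 mm in front of the panel; pinch it from above, fingers closing along the unit's x (35 mm clear between bar and panel).
- thumbscrew (a joint): Angle of the thumbscrew about its vertical axis, rad: 0 = seated (pressure roller hard down, turns no further), growing as it is unscrewed, anticlockwise from above; at most 4.6. Starts between 1.9 and 2.9. About 0.08 N m of even friction; stays where left; at the seat resistance rises abruptly. Right-hand thread, sinks 4 mm per clockwise turn.
- wing_head: Wing head of the thumbscrew: flat-sided black bar with rounded edges, 48 mm long (its x), 11 thick (its y), 22 high; pinch it across the 11 mm. Origin: its centre, on the screw's axis, 110 mm above the bench when seated; it turns and rises with the screw. Inside the shut drawer it is covered by the housing's top.
- screw_bridge (a point): Point on the screw's axis on top of the aluminium bridge under the wing head, moving with the drawer, axes as the unit's: 80 mm above the bench, 55 mm behind the panel's inner face, at unit x = -0.0325 (drawer shut) or -0.1425 (out, 55 mm in front of the housing). The bridge is 26 mm wide, along the unit's y; a lock nut 23 mm across stands 4.5 mm above it.
- jar_black: Black screw-cap jar, 41 mm across, 36 mm high; origin under its centre. To be left alone.
- vial_white_cap: Small brown bottle with a white cap, 30 mm across, 62 mm high; origin under its centre. To be left alone.
- vial_black_cap: Small brown bottle with a black cap, 30 mm across, 62 mm high; origin under its centre. To be left alone.
- steel_cup: Small steel measuring cup, 36 mm across, 41 mm high, standing on the rear of the feed unit's top; origin under its centre. To be left alone.
- tape_white: Roll of white printed tape lying flat, 104 mm across, 46 mm high; origin under its centre. To be left alone.
- carton_a: Small printed carton lying flat, 28 x 82 x 28 mm; origin under its centre. To be left alone.
- lamp_foot (a point): Swivel of a black desk lamp clamped to the rear edge of the bench, always in the same place, 56 mm up. A thin lamp arm rises from here to 0.39 m, leaning away from the robot, and goes on rearwards, swung out of the way. It is solid: go round it on the robot's side with gripper and wrist.

How it is judged:
By the outcome, as a careful person would: the job done as asked, in the order asked, and still so for the second after the job is handed in, while the arm keeps its last pose, push and grip.
It also fails if it takes over 53 s, if anything falls off the work surface, if the arm or the gripper's body presses on something with over 40 N, if the wrist force passes 120 N, or if a joint passes its speed limit or range.

## Working session

There is one attempt and no reset: what is moved stays moved. The work goes in short steps, Python scripts to look and compute and a tool call to move; the robot and the scene stay as the last step left them, time stands still between calls to the robot, and variables do not carry over. Pictures are saved under pics/ and viewed, at most 10 in all, crops included, and the job is handed in when it is done.

Besides the shell and the picture viewer there is one more tool, called after "Call:" as name([rows], argument=value, ...), one row to a line, values as JSON. move_arm: Moves the arm, as the interface text tells. Shift numbers are shares of 0.3 m and turn numbers shares of pi/4 rad, none past 1 either way. Its arguments: {"type":"object","properties":{"moves":{"type":"array","items":{"type":"array","items":{"type":"number"}}}},"required":["moves"]}

```bash
mkdir -p pics; ls; python3 - <<'E'
from bench import sensors, vision, env
import cv2,json,numpy as np
s=sensors.state();print(s, env.tcp_to_grasp)
for n in("scene","top"):
    c=vision.capture(n);cv2.imwrite(f"pics/{n}0.png",c["pixels"][:,:,::-1])
    np.savez(f"{n}.npz",K=c["camera_matrix"],p=c["position"],a=c["attitude"]);print(n,c["camera_matrix"],c["position"],c["attitude"])
E
```

```text
pics
{'t': 0.0, 'joints': array([ 1.30018990e+00,  1.16455271e-01,  1.44223059e+00,  3.96967323e-06,
        1.58394255e+00, -3.78169756e-02]), 'joint_vel': array([ 0.00061218,  0.00075876, -0.00090588, -0.00102555,  0.00015513,
        0.00218244]), 'joint_torque': array([-2.15077038e-03, -7.32002521e+01, -6.32487130e+01, -2.74931936e-04,
        6.57312339e-03,  2.35229334e-05]), 'position': array([155.69231778, 656.63021789, 230.60439928]), 'eef_rot': array([ 1.16132051e-01,  9.93233648e-01, -5.11427263e-04, -8.15077814e-05]), 'wrist_force': array([-0.5431121 , -0.17981244,  0.76658878]), 'moment': array([ 0.00042215, -0.02871553, -0.03085049]), 'grasp_force': 0.0, 'grip_width': 1.000534190316846} -18.700000000000003
scene [[469.40428344   0.         308.44805981]
 [  0.         469.40428344 240.0188645 ]
 [  0.           0.           1.        ]] [223.23968405 559.96822558 863.13186435] [-0.29988758  0.9122501  -0.26526577  0.08660979]
top [[483.61433788   0.         326.96764523]
 [  0.         483.61433788 235.77477189]
 [  0.           0.           1.        ]] [ 333.3665665   158.18036253 1217.09259125] [-0.70032888  0.70900762 -0.04820889  0.0672574 ]
```

View pics/scene0.png

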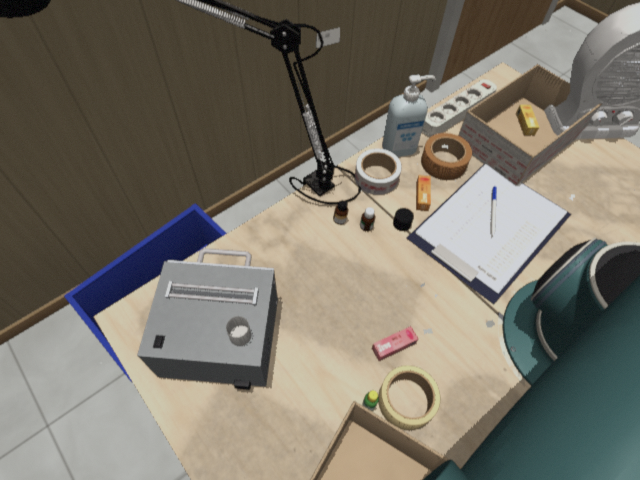

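View pics/top0.png

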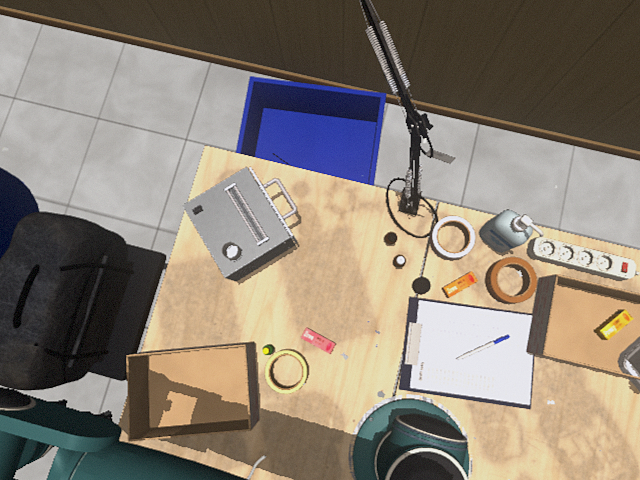

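The scene view shows the grey unit at about (210,320), with its handle at (225,258). In the top view the unit is at (240,222) and the handle at (283,200). I'll enlarge both to get the corners.

```bash
python3 - <<'E'
import cv2,numpy as np
a=cv2.imread("pics/scene0.png")[240:400,135:295];b=cv2.imread("pics/top0.png")[155:290,175:310]
f=lambda i:cv2.resize(i,(400,400) ,interpolation=cv2.INTER_CUBIC)
cv2.imwrite("pics/c.png",cv2.resize(np.hstack([f(a),f(b)]),(800,400)))
E
```

```text
(no output)
```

View pics/c.png

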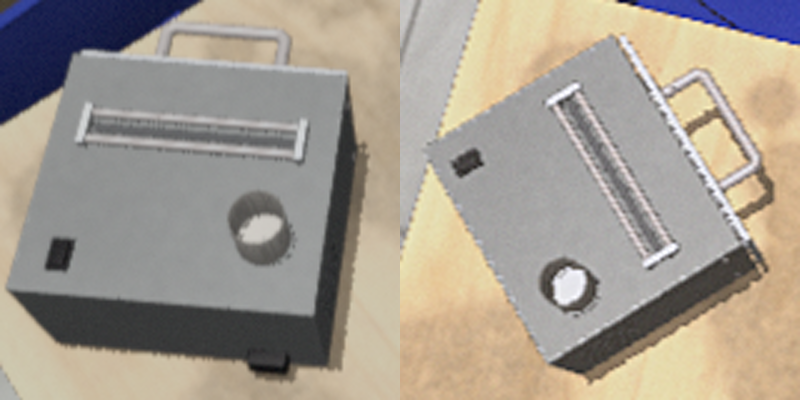

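```bash
cat > h.py <<'E'
import numpy as np
from scipy.spatial.transform import Rotation as R
from scipy.optimize import least_squares
def cam(n):
    d=np.load(n+".npz");return d["K"],d["p"],R.from_quat(d["a"])
def proj(c,P):
    K,p,r=c;q=r.inv().apply(np.asarray(P)-p)@K.T;return q[:,:2]/q[:,2:]
def unit(x,y,w,P):return R.from_euler("z",w).apply(P)+[x,y,0]
E
python3 - <<'E'
from h import *
S,T=cam("scene"),cam("top")
s=np.array([[75,54],[347,72],[8,290],[312,315],[225,33.5]])/2.5+[135,240]
t=np.array([[215,37],[348,238],[28,147],[150,362],[328.5,118.5]])/2.963+[175,155]
print(proj(T,[[0,0,0],[300,0,0],[0,300,0]]))
# image left/right of front edge: y sign sg
for sg in(1,-1):
  f=lambda d:np.array([[-87.5,sg*100,130],[-87.5,-sg*100,130],[87.5,sg*100,130],[87.5,-sg*100,130],[-133.5-d,0,100]])
  def e(v):
    P=unit(*v[:3],f(v[3]));return np.concatenate([(proj(S,P)-s).ravel(),(proj(T,P)-t).ravel()])
  for w in (0,1.5,3,-1.5):
    r=least_squares(e,[200,650,w,5]);print(sg,r.cost,r.x)
    if r.cost<100:print(e(r.x).reshape(-1,2).round(1))
E
```

```text
[[409.69164269 457.87182801]
 [405.0749002  328.56411388]
 [283.00527818 458.19513178]]
1 30371.618565948196 [ 555.39576893  381.73392173   -0.76442131 -246.77473338]
1 30371.618462238464 [ 555.39607914  381.73467843   -0.76446362 -246.77642904]
1 30371.618457951765 [ 555.39609324  381.7347131    -0.76446554 -246.77650755]
1 30371.618496022846 [ 555.39950479  381.74300135   -0.76492961 -246.79507135]
-1 12.16726143092484 [550.72773254 395.59357943   2.12301233  -4.72065661]
[[-0.7 -1.3]
 [ 0.9 -0.4]
 [-0.8 -1.2]
 [ 1.5 -1. ]
 [ 0.8 -0.3]
 [-0.9 -1.6]
 [-1.4  1.6]
 [-2.3  0.5]
 [-0.4  0.8]
 [-0.7 -0.2]]
-1 12.167261430933756 [550.72773326 395.59357937   2.1230123   -4.72065904]
[[-0.7 -1.3]
 [ 0.9 -0.4]
 [-0.8 -1.2]
 [ 1.5 -1. ]
 [ 0.8 -0.3]
 [-0.9 -1.6]
 [-1.4  1.6]
 [-2.3  0.5]
 [-0.4  0.8]
 [-0.7 -0.2]]
-1 12.167261430925306 [550.72773255 395.59357921   2.12301233  -4.72065784]
[[-0.7 -1.3]
 [ 0.9 -0.4]
 [-0.8 -1.2]
 [ 1.5 -1. ]
 [ 0.8 -0.3]
 [-0.9 -1.6]
 [-1.4  1.6]
 [-2.3  0.5]
 [-0.4  0.8]
 [-0.7 -0.2]]
-1 12.167261430926297 [550.72773292 395.59357927  -4.16017299  -4.72065848]
[[-0.7 -1.3]
 [ 0.9 -0.4]
 [-0.8 -1.2]
 [ 1.5 -1. ]
 [ 0.8 -0.3]
 [-0.9 -1.6]
 [-1.4  1.6]
 [-2.3  0.5]
 [-0.4  0.8]
 [-0.7 -0.2]]
```

```bash
cat >> h.py <<'E'
def go(s,p,yaw=None):
    """row shares (shift, turn) to TCP p with tool y (mod pi) at world yaw, tool down"""
    q=R.from_quat(s["eef_rot"]);d=q.inv().apply(np.asarray(p)-s["position"])/300
    ty=q.apply([0,1,0]);y0=np.arctan2(ty[1],ty[0])
    if yaw is None:yaw=y0
    dy=(yaw-y0+np.pi/2)%np.pi-np.pi/2
    c,n=np.cos(y0+dy),np.sin(y0+dy);Rt=R.from_matrix(np.array([[-n,c,0],[c,n,0],[0,0,-1]]).T)
    Rt=R.from_matrix(np.array([[-n,c,0],[0,0,0],[0,0,0]])) if 0 else R.from_matrix(np.column_stack([np.cross([c,n,0],[0,0,-1]),[c,n,0],[0,0,-1]]))
    return d.round(4),((q.inv()*Rt).as_rotvec()/(np.pi/4)).round(4)
E
sed -i 's/;Rt=R.from_matrix(np.array(\[\[-n,c,0\],\[c,n,0\],\[0,0,-1\]\]).T)$//; s/Rt=R.from_matrix(np.array(.*) if 0 else /Rt=/' h.py; tail -6 h.py
python3 - <<'E'
from h import *
from bench import sensors
s=sensors.state();u=(550.7,395.6,2.123);H=unit(*u,[[-133.5+4.7,0,0]])[0];print(H)
print(go(s,[390,470,231],2.123),go(s,[H[0],H[1],215],2.123))
# lamp approx: ray of scene/top pixel at z=56
for n,px in(("top",(410,208)),("scene",(320,183))):
    K,p,r=cam(n);d=r.apply(np.linalg.inv(K)@[*px,1]);print(p+d*(56-p[2])/d[2])
E
```

```text
ty=q.apply([0,1,0]);y0=np.arctan2(ty[1],ty[0])
    if yaw is None:yaw=y0
    dy=(yaw-y0+np.pi/2)%np.pi-np.pi/2
    c,n=np.cos(y0+dy),np.sin(y0+dy)
    Rt=R.from_matrix(np.column_stack([np.cross([c,n,0],[0,0,-1]),[c,n,0],[0,0,-1]]))
    return d.round(4),((q.inv()*Rt).as_rotvec()/(np.pi/4)).round(4)
[618.26392611 285.943464     0.        ]
(array([-9.035e-01, -4.251e-01, -8.000e-04]), array([-1.200e-03, -6.000e-04, -9.996e-01])) (array([-1.7854, -0.8464,  0.0529]), array([-1.200e-03, -6.000e-04, -9.996e-01]))
[590.9955313  -15.20144692  56.        ]
[594.29395459  11.80295308  56.        ]
```

Call:
move_arm([
  [0.55,-0.9,-0.42,0,0,0,-1],
  [0.55,-0.9,-0.42,0,0,0,-1],
  [0.55,-0.9,-0.42,0,0,0,-1],
  [0.55,-0.9,-0.42,0,0,0,-1],
  [0.55,-0.9,-0.42,0,0,0,-1],
  [0.55,-0.9,-0.42,0,0,0,-1],
])

```text
t: 0.85
position: [391.7, 469.7, 231.0]
eef_rot: [-0.271, 0.963, -0.0, -0.0]
wrist_force: [-0.4, -0.2, -0.5]
grip_width: 0.448
grasp_force: 0.0
```

```bash
python3 - <<'E'
from h import *
from bench import sensors
s=sensors.state();print(s["t"],s["position"],s["joints"],s["grip_width"]);print(go(s,[618,286,225],2.123))
E
```

```text
0.85 [391.70868614 469.68458801 230.97582198] [ 8.34189719e-01 -2.11035665e-02  1.58403975e+00 -4.67153847e-04
  1.57920439e+00 -1.28598906e+00] 0.44808335321604226
(array([-0.3236, -0.916 ,  0.0203]), array([-0.0008, -0.0005, -0.0036]))
```

Call:
move_arm([
  [0.55,-0.32,-0.92,0.02,0,0,0],
  [0.55,-0.32,-0.92,0.02,0,0,0],
  [0.55,-0.32,-0.92,0.02,0,0,0],
  [0.55,-0.32,-0.92,0.02,0,0,0],
  [0.55,-0.32,-0.92,0.02,0,0,0],
  [0.55,-0.32,-0.92,0.02,0,0,0],
])

```text
t: 1.6
position: [617.2, 286.1, 224.2]
eef_rot: [-0.271, 0.962, -0.0, -0.001]
wrist_force: [-0.5, 0.2, -0.1]
grip_width: 0.449
grasp_force: 0.0
```

```bash
cat >> h.py <<'E'
def wrist(name):
    from bench import sensors,vision
    import cv2
    s=sensors.state();c=vision.capture("wrist");cv2.imwrite(f"pics/{name}.png",c["pixels"][:,:,::-1])
    np.savez(name+".npz",K=c["camera_matrix"],E=c["hand_eye"],pos=s["position"],rot=s["eef_rot"]);return s
def wray(name,px,z):
    d=np.load(name+".npz");r=R.from_quat(d["rot"]);E=d["E"]
    o=r.apply(E[:3,3])+d["pos"];o2=r.apply((E[:3,:3]@np.linalg.inv(d["K"])@[*px,1]));return o+o2*(z-o[2])/o2[2]
E
python3 - <<'E'
from h import *
s=wrist("w1");print(s["t"],s["position"],s["grip_width"])
d=np.load("w1.npz");print(d["E"])
E
```

```text
1.6 [617.21201578 286.1456871  224.23584035] 0.44941199786113684
[[ 5.34198481e-04 -9.64452673e-01 -2.64255098e-01  6.73540347e+01]
 [ 9.99999397e-01  2.61547309e-04  1.06695447e-03 -4.29419746e-01]
 [-9.59911880e-04 -2.64255508e-01  9.64452231e-01 -1.42317293e+02]
 [ 0.00000000e+00  0.00000000e+00  0.00000000e+00  1.00000000e+00]]
```

View pics/w1.png

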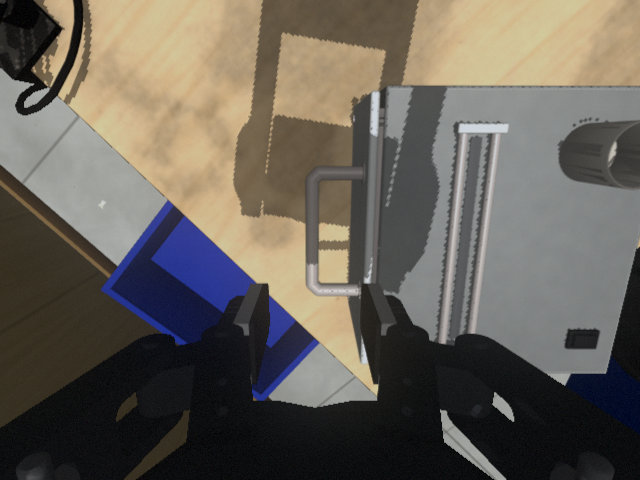

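```bash
python3 - <<'E'
from h import *
from bench import sensors
s=sensors.state()
a=wray("w1",(313,180),100);b=wray("w1",(312,280),100);m=(wray("w1",(313,172),100)+wray("w1",(312,290),100))/2
print(a,b,m,np.arctan2(*(a-b)[:2][::-1])+np.pi/2)
a=wray("w1",(387,88),130);b=wray("w1",(371,372),130);print(a,b,np.arctan2(*(a-b)[:2][::-1])+np.pi/2)
a=wray("w1",(371,95),122);b=wray("w1",(361,362),122);print(a,b,np.linalg.norm(a-b),np.arctan2(*(a-b)[:2][::-1])+np.pi/2, (a+b)/2)
print(go(s,[m[0],m[1],82],2.123))
E
```

```text
[584.90848444 264.82983627 100.        ] [651.12785745 304.44209302 100.        ] [619.15857078 285.33032128 100.        ] -1.0317033220563516
[512.00630059 272.49682587 130.        ] [680.29600546 373.77549141 130.        ] -1.029045967527673
[518.96776461 267.02670588 122.        ] [681.05720285 366.56885056 122.        ] 190.2146801805681 -1.0200601059266674 [600.01248373 316.79777822 122.        ]
(array([-0.0056, -0.011 ,  0.4751]), array([ 0.0006, -0.0014, -0.0015]))
```

Call:
move_arm([
  [0.55,-0.005,-0.01,0.15,0,0,0],
  [0.55,-0.005,-0.01,0.3,0,0,0],
  [0.55,-0.005,-0.01,0.42,0,0,0],
  [0.55,-0.005,-0.01,0.475,0,0,0],
  [0.55,-0.005,-0.01,0.475,0,0,0],
  [1,-0.005,-0.01,0.475,0,0,0],
  [1,-0.005,-0.01,0.475,0,0,0],
  [1,-0.005,-0.01,0.475,0,0,0],
  [1,-0.005,-0.01,0.475,0,0,0],
])

```text
t: 2.78
position: [618.7, 286.3, 83.8]
eef_rot: [-0.273, 0.962, 0.0, 0.0]
wrist_force: [-1.8, -0.4, 6.1]
grip_width: 0.093
grasp_force: 58.6
```

```bash
python3 - <<'E'
from h import *
from bench import sensors
s=sensors.state();p=s["position"];print(s["t"],p,s["wrist_force"],s["grip_width"],s["grasp_force"])
for L in(102,106,112):print(go(s,p+L*np.array([-np.cos(2.117),-np.sin(2.117),0])))
E
```

```text
2.775 [618.70674959 286.31080999  83.79451995] [-1.77588735 -0.41024565  6.08640623] 0.09261653130545251 58.569883704185486
(array([ 0.0023, -0.34  , -0.    ]), array([ 0.0001,  0.0012, -0.    ]))
(array([ 0.0024, -0.3533, -0.    ]), array([ 0.0001,  0.0012, -0.    ]))
(array([ 0.0026, -0.3733, -0.    ]), array([ 0.0001,  0.0012, -0.    ]))
```

Call:
move_arm([
  [1,0,-0.05,0,0,0,0],
  [1,0,-0.12,0,0,0,0],
  [1,0,-0.2,0,0,0,0],
  [1,0,-0.26,0,0,0,0],
  [1,0,-0.3,0,0,0,0],
  [1,0,-0.325,0,0,0,0],
  [1,0,-0.325,0,0,0,0],
])

```text
t: 3.65
position: [670.0, 202.3, 83.8]
eef_rot: [-0.273, 0.962, -0.0, -0.0]
wrist_force: [-4.9, -6.2, 8.1]
grip_width: 0.092
grasp_force: 59.2
```

Call:
move_arm([
  [1,0,-0.014,0,0,0,0],
  [1,0,-0.027,0,0,0,0],
  [1,0,-0.027,0,0,0,0],
])

```text
t: 4.03
position: [674.0, 195.8, 83.8]
eef_rot: [-0.273, 0.962, -0.0, -0.0]
wrist_force: [-5.0, -5.1, 8.6]
grip_width: 0.089
grasp_force: 59.2
```

Call:
move_arm([
  [1,0,-0.007,0,0,0,0],
  [1,0,-0.014,0,0,0,0],
  [1,0,-0.014,0,0,0,0],
])

```text
t: 4.4
position: [676.0, 192.4, 83.7]
eef_rot: [-0.273, 0.962, -0.0, -0.0]
wrist_force: [-7.3, -3.3, 9.4]
grip_width: 0.092
grasp_force: 59.3
```

Call:
move_arm([
  [1,0,-0.007,0,0,0,0],
  [1,0,-0.014,0,0,0,0],
  [1,0,-0.014,0,0,0,0],
])

```text
t: 4.78
position: [676.1, 192.2, 83.7]
eef_rot: [-0.274, 0.962, 0.003, -0.002]
wrist_force: [-26.0, 19.3, 14.5]
grip_width: 0.092
grasp_force: 60.4
```

Call:
move_arm([
  [1,0,0.012,0,0,0,0],
  [0.55,0,0.012,0,0,0,0],
  [0.55,0,0.012,0,0,0,0],
  [0.55,0,0.012,0,0,0,0],
  [0.55,0,0.012,-0.2,0,0,0],
  [0.55,0,0.012,-0.35,0,0,0],
  [0.55,0,0.012,-0.5,0,0,0],
  [0.55,0,0.3,-0.5,0,0,0],
  [0.55,0,0.345,-0.5,0,0,0],
  [0.55,0,0.345,-0.5,0,0,0],
])

```text
t: 6.02
position: [623.2, 278.6, 233.0]
eef_rot: [-0.274, 0.962, 0.0, 0.0]
wrist_force: [0.1, 0.4, -0.1]
grip_width: 0.449
grasp_force: 0.0
```

```bash
python3 - <<'E'
from h import *
s=wrist("w2");print(s["t"],s["position"],s["joints"],s["wrist_force"])
E
```

```text
6.025 [623.19779984 278.61422528 233.01430818] [ 3.82905241e-01  1.31904713e-01  1.42148741e+00  3.47380657e-04
  1.58792739e+00 -1.74296411e+00] [ 0.06984328  0.44327568 -0.132607  ]
```

View pics/w2.png

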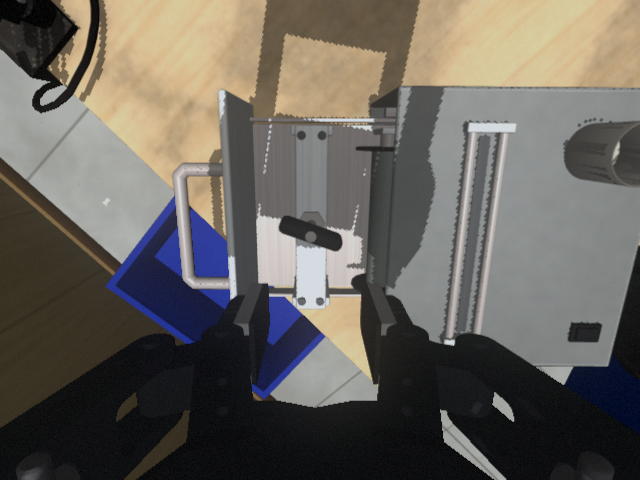

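The wrist view shows the drawer fully out. The black wing lies between about (281,222) and (340,243), centred near (310,235), and the bridge runs vertically under it.

```bash
python3 - <<'E'
from h import *
import cv2
from bench import sensors
s=sensors.state()
g=cv2.imread("pics/w2.png")
sub=g[205:258,270:352].max(2);m=(sub<62).astype(np.uint8)
n,l,st,c=cv2.connectedComponentsWithStats(m);k=1+st[1:,4].argmax();print(st[k])
pts=np.argwhere(l==k)[:,::-1].astype(np.float32)+[270,205]
r=cv2.minAreaRect(pts.astype(np.float32));print(r)
for z in (123,112):
  P=np.array([wray("w2",p,z) for p in pts])[:,:2];c,q=cv2.minAreaRect(P.astype(np.float32))[:2];print(z,c,q)
  C=P.mean(0);w,v=np.linalg.eigh(np.cov((P-C).T));d=v[:,1];print(C,"wing-unit angle",(np.arctan2(d[1],d[0])-2.1186)%np.pi)
# bridge: screw plates ends
for px in((302,135),(321,135),(301,300),(320,300)):print(wray("w2",px,82))
print("pred", unit(676.1,192.2,2.1186,[[101,0,0]]))
E
```

```text
[ 10  11  62  35 997]
((311.0000305175781, 232.50001525878906), (64.1942367553711, 18.657434463500977), 18.434947967529297)
123 (622.0559692382812, 274.9557800292969) (13.61411190032959, 45.72970962524414)
[622.1614596  274.34465974] wing-unit angle 2.793362914199469
112 (624.4928588867188, 276.3623046875) (14.207624435424805, 47.723411560058594)
[624.60290734 275.72455191] wing-unit angle 2.793362914199469
[568.91661994 233.42632787  82.        ]
[561.20657505 245.8444879   82.        ]
[687.20049242 304.36518382  82.        ]
[678.50182216 318.39414337  82.        ]
pred [[623.49783172 278.42071614   0.        ]]
```

```bash
python3 - <<'E'
from h import *
from bench import sensors
s=sensors.state();print(go(s,[622.6,276.7,170],2.1186+.785),go(s,[622.6,276.7,95],2.1186+1.15))
E
```

```text
(array([5.000e-03, 2.000e-04, 2.096e-01]), array([-1.000e-04,  1.000e-04, -9.914e-01])) (array([5.000e-03, 2.000e-04, 4.596e-01]), array([-2.0000e-04,  0.0000e+00, -1.4562e+00]))
```

Call:
move_arm([
  [0.55,0.005,-0.005,0.1,0,0,-1],
  [0.55,0.005,-0.005,0.1,0,0,-1],
  [0.55,0.005,-0.005,0.1,0,0,-1],
  [0.55,0.005,-0.005,0.1,0,0,-1],
  [0.55,0.005,-0.005,0.1,0,0,-1],
  [0.55,0.005,-0.005,0.1,0,0,-1],
])

```text
t: 6.82
position: [624.1, 274.1, 202.7]
eef_rot: [-0.619, 0.786, -0.0, -0.0]
wrist_force: [0.6, 0.3, -0.2]
grip_width: 0.447
grasp_force: 0.0
```

```bash
python3 - <<'E'
from h import *
from bench import sensors
s=sensors.state();print(s["position"],s["joints"],go(s,[622.6,276.7,95],2.1186+1.15))
E
```

```text
[624.14569014 274.06454518 202.69149056] [ 3.76360737e-01  1.39096805e-01  1.46250753e+00 -5.23844863e-05
  1.54014412e+00 -2.52849765e+00] (array([-0.0074,  0.007 ,  0.359 ]), array([ 2.000e-04, -1.000e-04, -4.631e-01]))
```

Call:
move_arm([
  [0.55,-0.007,0.007,0,0,0,-0.2],
  [0.55,-0.007,0.007,0,0,0,-0.463],
  [0.55,-0.007,0.007,0.1,0,0,-0.463],
  [0.55,-0.007,0.007,0.2,0,0,-0.463],
  [0.55,-0.007,0.007,0.3,0,0,-0.463],
  [0.55,-0.007,0.007,0.359,0,0,-0.463],
  [0.55,-0.007,0.007,0.359,0,0,-0.463],
])

```text
t: 7.7
position: [622.0, 276.9, 94.1]
eef_rot: [0.751, -0.66, -0.0, 0.001]
wrist_force: [0.5, 0.3, 0.2]
grip_width: 0.452
grasp_force: 0.0
```

```bash
python3 - <<'E'
from h import *
s=wrist("w3");print(s["position"],s["joints"],s["wrist_force"])
E
```

```text
[621.96668293 276.87099752  94.08506315] [ 3.81373824e-01  1.96335426e-01  1.57728719e+00 -5.10846632e-05
  1.36980953e+00 -2.88961413e+00] [0.49921059 0.31965105 0.17591393]
```

View pics/w3.png

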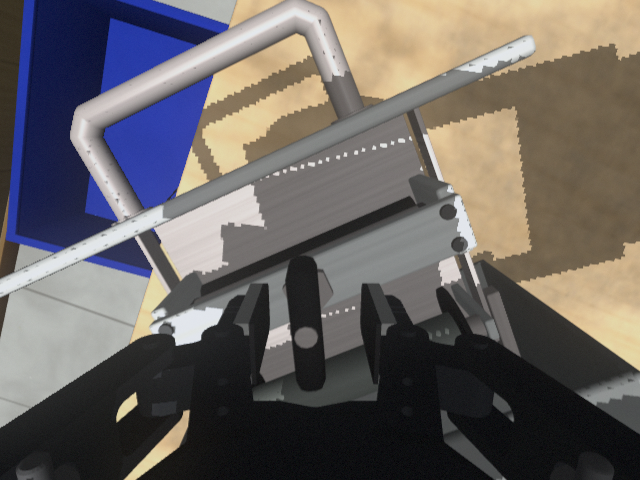

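The black wing stands between the open fingers, centred at about (306,330). The finger faces are at 268 and 362, so I shift about 3 mm towards -y and close.

Call:
move_arm([
  [0.55,0,-0.01,0,0,0,0],
  [0.55,0,-0.01,0,0,0,0],
  [1,0,-0.01,0,0,0,0],
  [1,0,-0.01,0,0,0,0],
  [1,0,-0.01,0,0,0,0],
  [1,0,-0.01,0,0,0,0],
])

```text
t: 8.5
position: [625.2, 277.5, 95.6]
eef_rot: [0.752, -0.659, 0.0, -0.0]
wrist_force: [-3.8, -1.7, 5.9]
grip_width: 0.111
grasp_force: 60.3
```

```bash
python3 - <<'E'
from bench import sensors
s=sensors.state();print(s["t"],s["position"],s["joints"][5],s["wrist_force"],s["moment"],s["grip_width"],s["grasp_force"])
E
```

```text
8.5 [625.22321959 277.53502298  95.57262269] -2.891963266571377 [-3.75210039 -1.68589565  5.94145806] [-0.17163659  0.62818778  0.02327449] 0.1110176982501594 60.339438915252686
```

Call:
move_arm([
  [1,0,0,0,0,0,0.15],
  [1,0,0,0.0005,0,0,0.3],
  [1,0,0,0.001,0,0,0.5],
  [1,0,0,0.0013,0,0,0.7],
  [1,0,0,0.0015,0,0,0.85],
  [1,0,0,0.0017,0,0,1],
  [1,0,0,0.0017,0,0,1],
])

```text
t: 9.38
position: [625.8, 277.5, 95.1]
eef_rot: [-0.442, 0.897, -0.0, 0.001]
wrist_force: [3.7, -1.4, 4.8]
grip_width: 0.119
grasp_force: 60.1
```

```bash
python3 - <<'E'
from bench import sensors
s=sensors.state();print(s["t"],s["position"],s["joints"][5],s["wrist_force"],s["moment"],s["grip_width"],s["grasp_force"])
E
```

```text
9.375 [625.79211862 277.46417738  95.05489381] -2.107126013734677 [ 3.72194894 -1.41785948  4.78037052] [-0.15922129 -0.55446113 -0.11254386] 0.11930863925215066 60.052247643470764
```

Call:
move_arm([
  [1,0,0,0,0,0,0.15],
  [1,0,0,0.0005,0,0,0.35],
  [1,0,0,0.001,0,0,0.55],
  [1,0,0,0.0013,0,0,0.75],
  [1,0,0,0.0015,0,0,0.9],
  [1,0,0,0.0017,0,0,1],
  [1,0,0,0.0017,0,0,1],
])

```text
t: 10.25
position: [625.7, 277.6, 94.6]
eef_rot: [-0.067, 0.998, 0.0, 0.001]
wrist_force: [4.9, -0.3, 5.3]
grip_width: 0.122
grasp_force: 60.2
```

Call:
move_arm([
  [1,0,0,0,0,0,0.15],
  [1,0,0,0.0005,0,0,0.35],
  [1,0,0,0.001,0,0,0.55],
  [1,0,0,0.0013,0,0,0.75],
  [1,0,0,0.0015,0,0,0.9],
  [1,0,0,0.0017,0,0,1],
  [1,0,0,0.0017,0,0,1],
])

```text
t: 11.12
position: [625.3, 277.5, 94.2]
eef_rot: [0.319, 0.948, -0.0, 0.0]
wrist_force: [0.2, -3.2, 9.5]
grip_width: 0.118
grasp_force: 116.1
```

```bash
python3 - <<'E'
from bench import sensors
from h import R
s=sensors.state();print(s["t"],s["position"],s["joints"][5],s["wrist_force"],s["moment"],s["grip_width"],s["grasp_force"])
print(R.from_quat(s["eef_rot"]).as_matrix()[:,1])
import numpy as np
y=R.from_quat(s["eef_rot"]).as_matrix()[:,1];print("wing unit angle",(np.arctan2(y[1],y[0])-2.1186+np.pi/2)%np.pi)
E
```

```text
11.125 [625.30469121 277.49168285  94.23933786] -0.5408278953020007 [ 0.15382778 -3.16615868  9.52894659] [-0.51600034  0.06969269  2.58615896] 0.1179083215248047 116.08743790537119
[ 6.04500681e-01  7.96604622e-01 -5.63472450e-05]
wing unit angle 0.3738537432445228
```

Call:
move_arm([
  [1,0,0,0,0,0,-0.05],
  [1,0,0,0,0,0,-0.05],
])

```text
t: 11.38
position: [625.3, 277.5, 94.2]
eef_rot: [0.3, 0.954, -0.0, 0.0]
wrist_force: [-0.5, -2.5, 7.8]
grip_width: 0.113
grasp_force: 92.1
```

```bash
cat > st.py <<'E'
from bench import sensors
from h import *
s=sensors.state()
y=R.from_quat(s["eef_rot"]).as_matrix()[:,1];print(s["t"],s["position"].round(2),s["wrist_force"].round(1),s["moment"].round(3),"tau6",s["joint_torque"][5].round(3),s["grip_width"].round(4),s["grasp_force"].round(1),"ang",(np.arctan2(y[1],y[0])-2.1186+np.pi/2)%np.pi)
E
python3 st.py
```

```text
Traceback (most recent call last):
  File "st.py", line 4, in <module>
    y=R.from_quat(s["eef_rot"]).as_matrix()[:,1];print(s["t"],s["position"].round(2),s["wrist_force"].round(1),s["moment"].round(3),"tau6",s["joint_torque"][5].round(3),s["grip_width"].round(4),s["grasp_force"].round(1),"ang",(np.arctan2(y[1],y[0])-2.1186+np.pi/2)%np.pi)
                                                                                                                                                                         ^^^^^^^^^^^^^^^^^^^^^
AttributeError: 'float' object has no attribute 'round'
```

Call:
move_arm([
  [1,0,0,0,0,0,-0.05],
  [1,0,0,0,0,0,-0.05],
])

```text
t: 11.62
position: [625.3, 277.5, 94.1]
eef_rot: [0.281, 0.96, -0.0, 0.0]
wrist_force: [-0.1, -3.2, 7.7]
grip_width: 0.116
grasp_force: 71.7
```

```bash
python3 st.py
```

```text
Traceback (most recent call last):
  File "st.py", line 4, in <module>
    y=R.from_quat(s["eef_rot"]).as_matrix()[:,1];print(s["t"],s["position"].round(2),s["wrist_force"].round(1),s["moment"].round(3),"tau6",s["joint_torque"][5].round(3),s["grip_width"].round(4),s["grasp_force"].round(1),"ang",(np.arctan2(y[1],y[0])-2.1186+np.pi/2)%np.pi)
                                                                                                                                                                         ^^^^^^^^^^^^^^^^^^^^^
AttributeError: 'float' object has no attribute 'round'
```

Call:
move_arm([
  [1,0,0,0,0,0,-0.05],
  [1,0,0,0,0,0,-0.05],
])

```text
t: 11.88
position: [625.3, 277.5, 94.1]
eef_rot: [0.263, 0.965, 0.0, 0.0]
wrist_force: [0.1, -1.8, 7.4]
grip_width: 0.116
grasp_force: 60.7
```

```bash
python3 - <<'E'
exec(open("st.py").read())
wrist("w4")
E
```

```text
Traceback (most recent call last):
AttributeError: 'float' object has no attribute 'round'
```

```bash
sed -i 's/\.round(\([0-9]\))//g' st.py; python3 - <<'E'
exec(open("st.py").read())
wrist("w4")
E
```

```text
11.875 [625.28601191 277.51638671  94.08704119] [ 0.14169408 -1.7964662   7.407348  ] [-0.33155474  0.0659973   0.16330274] tau6 -0.28875645250082016 0.11558866510118916 60.723751187324524 ang 0.49115255783582534
```

View pics/w4.png

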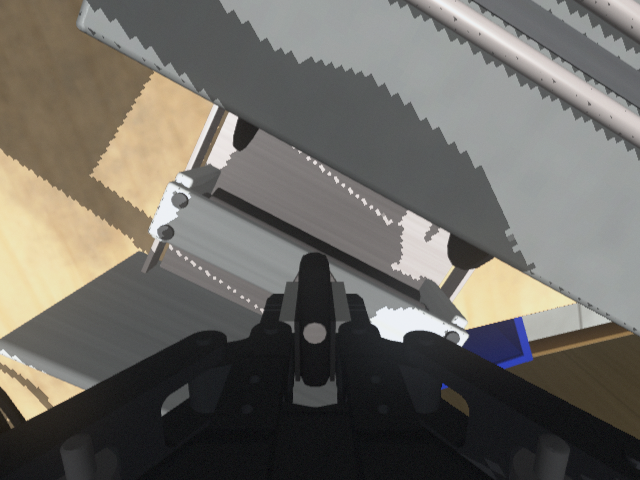

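The wing is vertical in the image, around (315,320), and lined up with the pads. The seat is at a tool angle of about 0.495 rad, so I back off a quarter turn.

Call:
move_arm([
  [1,0,0,0,0,0,-0.15],
  [1,0,0,-0.0005,0,0,-0.35],
  [1,0,0,-0.001,0,0,-0.55],
  [1,0,0,-0.0013,0,0,-0.75],
  [1,0,0,-0.0015,0,0,-0.9],
  [1,0,0,-0.0017,0,0,-1],
  [1,0,0,-0.0017,0,0,-1],
])

```text
t: 12.8
position: [625.4, 278.2, 94.6]
eef_rot: [-0.127, 0.992, 0.001, 0.0]
wrist_force: [1.7, 3.6, 5.1]
grip_width: 0.122
grasp_force: 60.4
```

```bash
python3 st.py
```

```text
12.8 [625.36882126 278.20683621  94.63724098] [1.68553686 3.6423023  5.06178376] [ 0.58283944 -0.29139863  0.07410309] tau6 -0.8422631956636906 0.12166050660386248 60.37124991416931 ang 1.2773824873889341
```

Call:
move_arm([
  [1,0,0,0,0,0,-0.15],
  [1,0,0,-0.0005,0,0,-0.35],
  [1,0,0,-0.001,0,0,-0.55],
  [1,0,0,-0.0013,0,0,-0.75],
  [1,0,0,-0.0015,0,0,-0.9],
  [1,0,0,-0.0017,0,0,-1],
  [1,0,0,-0.0017,0,0,-1],
  [1,0,0,-0.0017,0,0,-1],
])

```text
t: 13.8
position: [625.3, 278.2, 95.1]
eef_rot: [-0.496, 0.868, 0.0, 0.001]
wrist_force: [1.0, 4.1, 6.0]
grip_width: 0.117
grasp_force: 60.4
```

```bash
python3 - <<'E'
exec(open("st.py").read())
wrist("w5")
import cv2
from bench import vision
t=cv2.resize(vision.capture("top")["pixels"][150:290,180:360,::-1],(400,311));w=cv2.resize(cv2.imread("pics/w5.png"),(400,311))
cv2.imwrite("pics/f.png",np.hstack([w,t]))
E
```

```text
13.8 [625.31213097 278.1803236   95.13061214] [0.98833493 4.13745617 6.01196429] [ 0.56407447 -0.16007827  0.0907385 ] tau6 0.038134767673909664 0.11684839501232713 60.420268177986145 ang 2.0615974594880115
```

View pics/f.png

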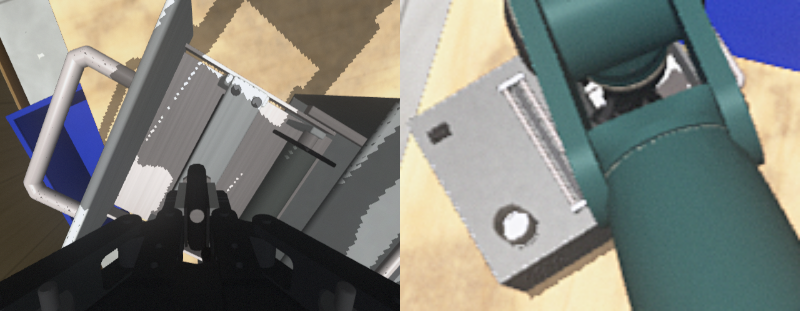

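The wing is still square in the pads at about (197,205), left half of the picture. In the top view the housing and cup look undisturbed. I'll press the drawer gently outward to confirm it is on its stop.

```bash
python3 - <<'E'
from h import *
from bench import sensors
s=sensors.state();print(go(s,s["position"]+2*np.array([.52,-.854,0])))
E
```

```text
(array([ 0.0031, -0.0059, -0.    ]), array([ 0.0001,  0.0017, -0.    ]))
```

Call:
move_arm([
  [1,0.0015,-0.003,0,0,0,0],
  [1,0.003,-0.006,0,0,0,0],
  [1,0.003,-0.006,0,0,0,0],
])

```text
t: 14.28
position: [626.0, 277.1, 95.1]
eef_rot: [-0.496, 0.868, 0.001, 0.0]
wrist_force: [-2.3, 7.5, 7.3]
grip_width: 0.116
grasp_force: 60.5
```

```bash
python3 st.py
```

```text
14.275 [626.00112094 277.1117664   95.12822279] [-2.26008774  7.54737926  7.3263109 ] [1.20430956 0.39628429 0.00514047] tau6 0.014654898550361395 0.11604060554671873 60.491514801979065 ang 2.0618414974699846
```

Call:
move_arm([
  [1,0.003,-0.006,0,0,0,0],
  [1,0.003,-0.006,0,0,0,0],
  [1,0.003,-0.006,0,0,0,0],
])

```text
t: 14.65
position: [626.2, 276.8, 95.1]
eef_rot: [-0.497, 0.868, 0.002, 0.0]
wrist_force: [-9.3, 17.2, 8.1]
grip_width: 0.115
grasp_force: 60.8
```

```bash
python3 st.py
```

```text
14.65 [626.22423781 276.7651626   95.0799958 ] [-9.27239483 17.19915835  8.09195491] [ 2.72413855  1.50913857 -0.02905723] tau6 -0.00844150985358283 0.11532092301600233 60.751765966415405 ang 2.0625964927316063
```

Call:
move_arm([
  [1,-0.002,0.004,0,0,0,0],
  [1,-0.002,0.004,0,0,0,0],
  [1,-0.002,0.004,0,0,0,0],
])

```text
t: 15.02
position: [626.1, 277.0, 95.1]
eef_rot: [-0.497, 0.868, 0.001, 0.0]
wrist_force: [-4.4, 10.9, 7.3]
grip_width: 0.12
grasp_force: 60.7
```

```bash
python3 st.py; python3 -c "
from bench import env
print(env.job_done())"
```

```text
15.025 [626.05749195 276.99660691  95.07653758] [-4.44802888 10.93652226  7.27064194] [1.70475246 0.70892857 0.04389847] tau6 0.030606156215071678 0.11968200374541173 60.689406394958496 ang 2.0621713962493144
the job is handed in; nothing more can be done
None
```

Job handed in at about 15 s, result not reported back: the drawer is out against its stop, and the thumbscrew was seated, backed off about a quarter turn (1.57 rad from my estimated seat angle) and is still held in the gripper.

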